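# Fill the specimen carry rack and hold it up for collection

### The arm

A 6-joint arm with a two-finger parallel gripper is mounted at the origin on the work surface. World frame = base frame: x ahead of the robot, y to its left, z up, the work surface at z = 0. Lengths are in m, angles in rad, forces in N, time in s.
With the tool pointing down it reaches from about 0.3 to 0.875 m from the base axis. Payload 6.4 kg.
Tool frame: the origin (TCP) lies between the finger pads; the fingertips stand 19 mm ahead of it and the grasp point (between the pads) is the TCP (ctrl.tips_ahead is the z of the fingertips in the tool frame, in m); z points along the fingers, y is the line along which they close (so a half turn about z gives the same grasp; the last joint's range is limited). The gripper opens to 85 mm and grips with 20 to 120 N. Pads are 22 mm wide; open, the fingers measure 114 mm over their backs; the gripper's body (76 mm by 85 mm) begins 54 mm behind the grasp point. The pads swing forward as they close: fully open they stand 13 mm farther back than shut.
Start: joints at [0.938, 0.181, 1.607, -0, 1.354, -0.206], TCP at [0.238, 0.523, 0.25] pointing down, gripper open.
Joint ranges: [-2.99, 2.99], [-0.89, 2.07], [0.3, 2.58], [-1.14, 4.28], [0, 2.63], [-3.12, 3.12]. Speed limits (rad/s): [2.57, 2.57, 3.01, 3.14, 3.14, 3.14].

### API

Orientations are given as a unit quaternion [w, x, y, z].
In Python, from bench import readout, vision, ctrl gives the robot as it stands.
- The arm moves only by the tool play_rows, never from a script. Its arguments are lists of equal length, an entry for each row: "xyz": the shift along the tool's x, y, z in mm, a list of three; "rot": the turn, a rotation vector about the tool's x, y, z in rad, a list of three; "grip": the opening, from 0 (shut) to 1 (fully open). In form: {"xyz": [[x, y, z], ...], "rot": [[rx, ry, rz], ...], "grip": [grip, ...]}. A call has exactly 10 rows; each row is the pose to reach, as a shift and turn from the pose commanded when the call began, along the tool's axes at that moment; what a row does not reach only later rows make up. A row lasts 1/8 s, in which the tool goes at most 62.5 mm and 10.7 degrees, less where a joint would pass 70% of its speed; a pose out of reach is approached as far as the arm can. A call with a gripper value outside its range is refused whole. The fingers move at their own pace and stop on an object; the grip force is fixed at half the most. Time passes only in rows, so rows that repeat a pose let the fingers close, or fill a call up. It gives the time, the measured TCP pose, the force, the opening and the grip force at its end, in the units of the state.
- readout.get_obs(): the state, without advancing time (a new reading comes with each control period).
- vision.camera(name): name is "scene" or "top"; returns a dict with "color" (400x640x3 uint8, red, green, blue), "depth" (400x640 float32, m along the optical axis (not along the pixel's ray), 0 where there is no reading), "camera_matrix" (3x3 intrinsics, pixels), "k1" (the pictures are not rectified: a ray, as slopes to the right and down, at radius r is drawn at 1 + k1 r^2 times it, then the intrinsics apply), "extrinsics" (4x4, takes a point from camera to world coordinates). Camera axes: x right, y down, z forward; pixel columns grow to the right and rows downward; lengths in m; the calibration is good to about 2 mm. A picture is of the moment at which its call begins.
- ctrl.hand_in(): hands the job in; it is judged then, once.
The state is a dict: "time_s": time; "q": joint angles; "dq": joint speeds; "joint_efforts": joint torques, N m; "eef_pos": TCP position; "eef_rot": TCP orientation; "wrist_force": force on the tool from outside, world axes, zero at the start; "torque": the same for the moment, N m; "opening": opening from 0.0 (shut) to 1.0 (fully open); "grasp_force": force on a finger pad.
Only numpy, scipy, OpenCV 4.12 (cv2) and the standard library are available. Lean on these libraries where they do the work, as an engineer would, in place of code of your own. Each camera call takes 0.05 s, during which the arm holds its last target. There are 200 camera calls.

### The job

The courier is here for the red-capped specimens. Stand the red-capped jar that is still on the counter, cap up, in the empty pocket of the blue carry rack - set it down inside, do not drop it, and let go - then take the rack by its handle, lift it about 10 cm clear of the counter without tipping it, and hold it there level and still for a couple of seconds. Finish while still holding it up with all four jars seated, and leave the yellow-capped jar, the bottle, the cup and the tube rack where they are.

Things in the scene. Friction and masses are not known exactly. Their poses are not given: they have to be found in the camera images.
- rack: loose blue plastic carry rack for four jars, 240 to 375 g empty, standing on the counter in any yaw: white base plate 176 (x) x 144 (y) x 5 mm, over it a 6 mm blue deck with four round 44 mm holes (deck from 26 to 32 mm above the underside), and a fixed bar handle across the middle, along the rack's y, between the two pairs of pockets. Three pockets hold red-capped jars; pocket_d is empty. Origin: centre of the underside; z up.
- handle (a point): middle of the rack's handle bar, 110 mm above the rack's underside, over its centre of mass (within a few mm, as the jars weigh 45 to 78 g). The bar is 14 mm thick (rack x), 16 mm high and 108 mm long (along rack y), on two uprights 50 mm to either side of the middle; its top is 118 mm above the underside, the caps of seated jars reach 73 mm. Axes as the rack's.
- pocket_d (a point): the empty pocket: centre of its floor (the top of the base plate, 5 mm above the rack's underside), at x -58, y -40 mm in the rack's frame. The 44 mm hole in the deck above it lies 21 to 27 mm over this point; a jar stands on the floor through the hole. Axes as the rack's. The nearest other pocket is 80 mm away along rack y, so there is 35 mm between the caps there.
- pocket_a (a point): floor centre of the pocket that holds jar_a, at x 58, y 40 mm in the rack's frame
- pocket_b (a point): floor centre of the pocket that holds jar_b, at x 58, y -40 mm in the rack's frame
- pocket_c (a point): floor centre of the pocket that holds jar_c, at x -58, y 40 mm in the rack's frame
- jar_d: specimen jar of cream plastic with a blank paper label, 68 mm tall, 45 to 78 g: tapered body, 33 mm across the foot, 36 mm just above it, 40 mm at the shoulder; screw cap 45 mm across, reaching from 52 to 68 mm above the foot. Origin: centre of its foot; z points to the cap (up as it stands). Red cap. The one to load: it starts upright on the counter, beside the yellow-capped one (either may be the nearer to the rack).
- jar_a: red-capped jar like jar_d, already seated in pocket_a (foot 5 mm above the rack's underside). Origin: centre of its foot; z up
- jar_b: red-capped jar like jar_d, already seated in pocket_b. Origin: centre of its foot; z up
- jar_c: red-capped jar like jar_d, already seated in pocket_c. Origin: centre of its foot; z up
- jar_y: jar of the same make with a yellow cap, upright on the counter: not part of this batch, leave it. Origin: centre of its foot; z up
- bottle: white reagent bottle with a blue cap, 64 mm across, 150 mm tall, far to the robot's right; leave it. Origin: centre of the underside
- cup: red paper coffee cup, 76 mm across the rim, 87 mm tall, beyond the jars; leave it. Origin: centre of the underside
- tube_rack: white rack 220 (x) x 60 x 98 mm of blood tubes with purple caps, on the robot's left; leave it. Origin: centre of the underside
There are look-alikes about, which are no part of the job. Leave any brown or pink look-alike of the jar_d alone.

How it is judged:
By the outcome, as a careful person would: the job done as asked, in the order asked, and still so for the second after the job is handed in, while the arm keeps its last pose, push and grip.
It also fails if it takes over 58 s, if anything falls off the work surface, if the arm or the gripper's body presses on something with over 40 N, if the wrist force passes 120 N, or if a joint passes its speed limit or range.

## Working session

There is one attempt and no reset: what is moved stays moved. The work goes in short steps, Python scripts to look and compute and a tool call to move; the robot and the scene stay as the last step left them, time stands still between calls to the robot, and variables do not carry over. Pictures are saved under pics/ and viewed, at most 10 in all, crops included, and the job is handed in when it is done.

Besides the shell and the picture viewer there is one more tool, called after "Request:" as name(argument=value, ...), one argument or row to a line, values as JSON. play_rows: Moves the arm, as the interface text tells. Its arguments: {"type":"object","properties":{"xyz":{"type":"array","items":{"type":"array","items":{"type":"number"}}},"rot":{"type":"array","items":{"type":"array","items":{"type":"number"}}},"grip":{"type":"array","items":{"type":"number"}}},"required":["xyz","rot","grip"]}

```bash
mkdir -p pics
cat > h.py <<'E'
import numpy as np, cv2, pickle
from bench import readout, vision, ctrl
def grab(n):
    return vision.camera(n)
def save(c,name): cv2.imwrite('pics/'+name,c['color'][:,:,::-1])
def rays(c,uv):
    uv=np.asarray(uv,float).reshape(-1,2);K=c['camera_matrix']
    d=np.stack([(uv[:,0]-K[0,2])/K[0,0],(uv[:,1]-K[1,2])/K[1,1]],1);s=d.copy()
    for _ in range(20): s=d/(1+c['k1']*(s**2).sum(1,keepdims=True))
    return np.c_[s,np.ones(len(s))]
def onplane(c,uv,z):
    E=np.array(c['extrinsics']);r=rays(c,uv)@E[:3,:3].T;o=E[:3,3]
    return o+r*((z-o[2])/r[:,2])[:,None]
def blobs(c,mask,z,amin=40):
    m=cv2.morphologyEx(mask.astype(np.uint8),cv2.MORPH_OPEN,np.ones((3,3)))
    n,l,s,ce=cv2.connectedComponentsWithStats(m)
    return [(s[i,4],ce[i].round(1),s[i,:4],onplane(c,ce[i],z)[0].round(4)) for i in range(1,n) if s[i,4]>=amin]
def masks(c):
    h=cv2.cvtColor(c['color'],cv2.COLOR_RGB2HSV).astype(int);H,S,V=h[...,0],h[...,1],h[...,2]
    return dict(red=((H<8)|(H>172))&(S>130)&(V>70),yel=(H>18)&(H<35)&(S>120)&(V>90),blue=(H>95)&(H<125)&(S>110)&(V>50))
E
python3 - <<'E'
from h import *
np.set_printoptions(suppress=True)
for n in('top','scene'):
    c=grab(n);save(c,n+'0.png');print(n,c['camera_matrix'].tolist(),c['k1'],np.array(c['extrinsics']).round(3).tolist())
    for k,m in masks(c).items():
        for b in blobs(c,m,0.07): print(k,b)
print(readout.get_obs())
E
```

```text
top [[499.4167211874505, 0.0, 319.39891796091905], [0.0, 499.4167211874505, 195.78878980307476], [0.0, 0.0, 1.0]] 0.017678332222326582 [[0.005, -0.994, 0.112, 0.454], [-1.0, -0.003, 0.017, -0.036], [-0.017, -0.112, -0.994, 1.698], [0.0, 0.0, 0.0, 1.0]]
red (np.int32(276), array([343.2, 155.4]), array([335, 146,  18,  20], dtype=int32), array([ 0.7723, -0.0861,  0.07  ]))
red (np.int32(147), array([251.6, 213.8]), array([245, 208,  14,  13], dtype=int32), array([0.5777, 0.2136, 0.07  ]))
red (np.int32(160), array([406.2, 223.3]), array([400, 217,  14,  14], dtype=int32), array([ 0.5486, -0.2908,  0.07  ]))
red (np.int32(143), array([289.5, 233.3]), array([283, 227,  14,  13], dtype=int32), array([0.5144, 0.0885, 0.07  ]))
red (np.int32(148), array([254.3, 237.9]), array([248, 232,  14,  13], dtype=int32), array([0.4991, 0.2033, 0.07  ]))
yel (np.int32(161), array([366.8, 238.9]), array([360, 232,  14,  15], dtype=int32), array([ 0.4974, -0.1625,  0.07  ]))
blue (np.int32(462), array([624.1, 171.5]), array([608, 162,  32,  20], dtype=int32), array([ 0.7201, -0.9963,  0.07  ]))
blue (np
[... 1613 characters left out ...]
5, 261,  13,  12], dtype=int32), array([ 0.5247, -0.5304,  0.07  ]))
{'time_s': 0.1, 'q': array([ 0.93770178,  0.18147494,  1.60786577, -0.00000894,  1.35377008,
       -0.20628834]), 'dq': array([-0.00107994,  0.00000215, -0.0026608 ,  0.0007655 , -0.00034501,
       -0.00016714]), 'joint_efforts': array([  0.0022322 , -44.58739758, -35.22422791,  -0.00016514,
         0.00406962,  -0.00002165]), 'eef_pos': array([0.2377455 , 0.52306582, 0.24949001]), 'eef_rot': array([-0.00030532,  0.21178602,  0.97731577, -0.00069497]), 'wrist_force': array([ 0.27200974,  1.33749654, -0.01318173]), 'torque': array([-0.01534872, -0.05086731, -0.02702115]), 'grasp_force': 0.0, 'opening': 0.9997398749317324}
```

View pics/top0.png

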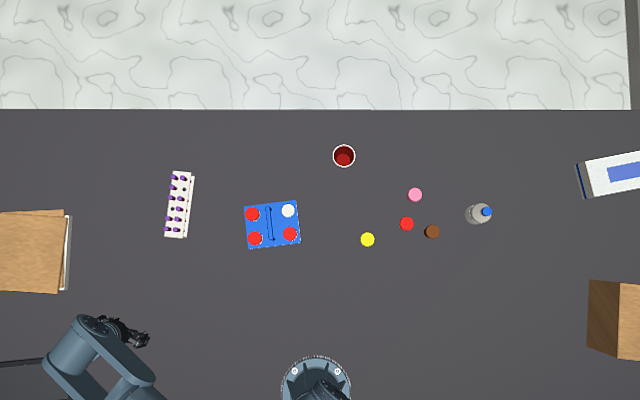

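View pics/scene0.png

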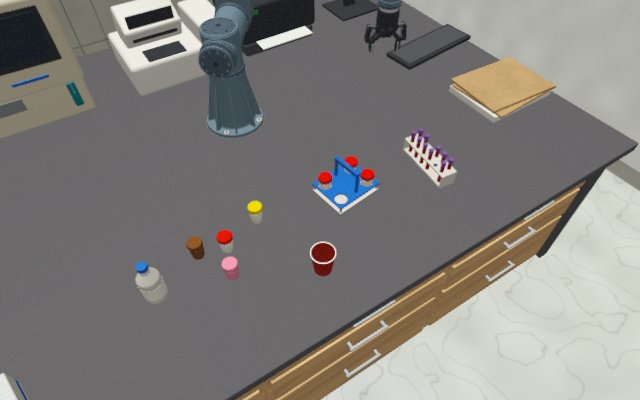

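The top view shows the rack at about (272,225) with its empty pocket at (288,211). jar_d is the red cap at (406,223), with yellow at (367,239), pink at (415,194) and brown at (432,232). The scene view agrees. I'm setting out toward jar_d with the tool yaw along rack y.

Request:
play_rows(
  xyz=[
    [-20,-20,0],
    [-60,-60,0],
    [-100,-100,0],
    [-140,-140,0],
    [-180,-180,0],
    [-220,-220,0],
    [-260,-260,0],
    [-300,-300,0],
    [-340,-340,0],
    [-380,-380,0],
  ],
  rot=[
    [0,0,0.1],
    [0,0,0.2],
    [0,0,0.3],
    [0,0,0.4],
    [0,0,0.5],
    [0,0,0.6],
    [0,0,0.7],
    [0,0,0.8],
    [0,0,0.9],
    [0,0,1.01],
  ],
  grip=[1,1,1,1,1,1,1,1,1,1],
)

```text
time_s: 1.35
eef_pos: [0.4268, 0.0184, 0.2502]
eef_rot: [0.0, 0.66, 0.752, 0.0]
wrist_force: [0.2, 0.5, -0.4]
opening: 1.0
grasp_force: 0.0
```

```bash
cat >> h.py <<'E'
from scipy.spatial.transform import Rotation as Rn
def need(x,y,z,yaw):
    o=readout.get_obs();w=o['eef_rot'];R=Rn.from_quat([w[1],w[2],w[3],w[0]])
    T=Rn.from_matrix(np.array([[np.sin(yaw),np.cos(yaw),0],[-np.cos(yaw),np.sin(yaw),0],[0,0,-1]]).T.reshape(3,3).T) 
    print('t',o['time_s'],'pos',o['eef_pos'].round(4),'d mm',(R.inv().apply(np.array([x,y,z])-o['eef_pos'])*1000).round(1),'rot',(R.inv()*T).as_rotvec().round(3),'grip',round(o['opening'],3),round(o['grasp_force'],1),'F',o['wrist_force'].round(1))
E
python3 - <<'E'
from h import *
o=readout.get_obs();w=o['eef_rot'];print(Rn.from_quat([w[1],w[2],w[3],w[0]]).as_matrix().round(3))
need(.549,-.2915,.15,.13)
c=grab('top');r=c['color'].astype(int)
h=cv2.cvtColor(c['color'],cv2.COLOR_RGB2HSV);print(h[194,415],h[232,432])
H,S,V=[h[...,i].astype(int) for i in range(3)]
for m in ((H>160)&(S>60)&(S<135)&(V>150),(H<15)&(S>80)&(V<130)):
    for b in blobs(c,m,.07): print(b)
for b in blobs(c,masks(c)['red'],.07): print('red',b)
E
```

```text
[[-0.13   0.992  0.   ]
 [ 0.992  0.13   0.   ]
 [ 0.     0.    -1.   ]]Traceback (most recent call last):
  File "<stdin>", line 3, in <module>
  File "h.py", line 24, in need
    T=Rn.from_matrix(np.array([[np.sin(yaw),np.cos(yaw),0],[-np.cos(yaw),np.sin(yaw),0],[0,0,-1]]).T.reshape(3,3).T)
  File "scipy/spatial/transform/_rotation.pyx", line 1143, in scipy.spatial.transform._rotation.Rotation.from_matrix
ValueError: Non-positive determinant (left-handed or null coordinate frame) in rotation matrix 0: [[ 0.12963414  0.99156189  0.        ]
 [-0.99156189  0.12963414  0.        ]
 [ 0.          0.         -1.        ]].
```

```bash
sed -i 's/T=Rn.*/T=Rn.from_matrix([[-np.sin(yaw),np.cos(yaw),0],[np.cos(yaw),np.sin(yaw),0],[0,0,-1]])/' h.py
python3 - <<'E'
from h import *
need(.549,-.2915,.15,.13)
c=grab('top')
h=cv2.cvtColor(c['color'],cv2.COLOR_RGB2HSV);print(h[194,415],h[232,432])
H,S,V=[h[...,i].astype(int) for i in range(3)]
for m in ((H>150)&(S>60)&(S<135)&(V>150),(H<15)&(S>80)&(V<130)):
    for b in blobs(c,m,.07): print(b)
for b in blobs(c,masks(c)['red'],.07): print('red',b)
E
```

```text
t 1.35 pos [0.4268 0.0184 0.2502] d mm [-323.2   80.9  100.2] rot [ 0. -0.  0.] grip 1.0 0.0 F [ 0.2  0.5 -0.4]
[168  92 247] [ 12 158 140]
(np.int32(154), array([414.7, 194.3]), array([408, 188,  14,  14], dtype=int32), array([ 0.6436, -0.3195,  0.07  ]))
(np.int32(158), array([343.9, 152.3]), array([334, 147,  20,  14], dtype=int32), array([ 0.7827, -0.0885,  0.07  ]))
red (np.int32(274), array([343.1, 155.4]), array([335, 146,  18,  20], dtype=int32), array([ 0.7723, -0.0859,  0.07  ]))
red (np.int32(147), array([251.6, 213.8]), array([245, 208,  14,  13], dtype=int32), array([0.5777, 0.2136, 0.07  ]))
red (np.int32(160), array([406.2, 223.3]), array([400, 217,  14,  14], dtype=int32), array([ 0.5486, -0.2908,  0.07  ]))
red (np.int32(143), array([289.5, 233.3]), array([283, 227,  14,  13], dtype=int32), array([0.5144, 0.0885, 0.07  ]))
red (np.int32(148), array([254.3, 237.9]), array([248, 232,  14,  13], dtype=int32), array([0.4991, 0.2033, 0.07  ]))
```

Request:
play_rows(
  xyz=[
    [-40,10,10],
    [-90,22,25],
    [-140,35,40],
    [-190,48,55],
    [-240,60,70],
    [-290,72,85],
    [-315,79,95],
    [-323,81,100],
    [-323,81,100],
    [-323,81,100],
  ],
  rot=[
    [0,0,0],
    [0,0,0],
    [0,0,0],
    [0,0,0],
    [0,0,0],
    [0,0,0],
    [0,0,0],
    [0,0,0],
    [0,0,0],
    [0,0,0],
  ],
  grip=[0.9,0.9,0.9,0.9,0.9,0.9,0.9,0.9,0.9,0.9],
)

```text
time_s: 2.65
eef_pos: [0.55, -0.2878, 0.1507]
eef_rot: [-0.0, 0.658, 0.753, 0.0]
wrist_force: [0.5, -0.1, 0.6]
opening: 0.9
grasp_force: 0.0
```

Run:
```python
from h import *
need(.549,-.2915,.057,.13)
c=grab('top');im=c['color'][170:270,330:450];im2=grab('scene')['color'][190:290,170:290]
cv2.imwrite('pics/a.png',cv2.resize(np.hstack([im,im2]),None,fx=3.3,fy=3.3)[:,:,::-1])
```

```text
t 2.65 pos [ 0.55   -0.2878  0.1507] d mm [-3.5 -1.5 93.7] rot [ 0.    -0.     0.005] grip 0.9 0.0 F [ 0.5 -0.1  0.6]
```

View pics/a.png

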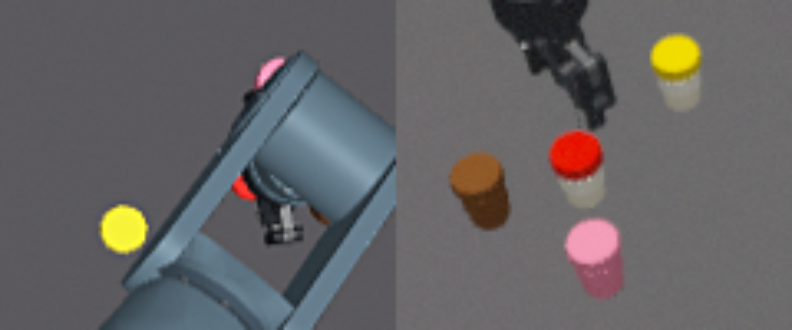

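The gripper (right half, about (575,70)) sits above and behind the red cap at (577,155), clear of brown (478,175) and pink (593,245). I'll descend partway and let the lag settle.

Request:
play_rows(
  xyz=[
    [0,0,0],
    [0,0,5],
    [0,0,10],
    [0,0,15],
    [0,0,20],
    [0,0,25],
    [0,0,30],
    [0,0,35],
    [0,0,35],
    [0,0,35],
  ],
  rot=[
    [0,0,0],
    [0,0,0],
    [0,0,0],
    [0,0,0],
    [0,0,0],
    [0,0,0],
    [0,0,0],
    [0,0,0],
    [0,0,0],
    [0,0,0],
  ],
  grip=[0.9,0.9,0.9,0.9,0.9,0.9,0.9,0.9,0.9,0.9],
)

```text
time_s: 4.0
eef_pos: [0.5502, -0.2891, 0.1154]
eef_rot: [0.0, 0.658, 0.753, -0.0]
wrist_force: [0.4, -0.1, -0.3]
opening: 0.9
grasp_force: 0.0
```

Run:
```python
from h import *
need(.549,-.2915,.057,.13)
```

```text
t 4.0 pos [ 0.5502 -0.2891  0.1154] d mm [-2.2 -1.5 58.4] rot [0.    0.    0.004] grip 0.9 0.0 F [ 0.4 -0.1 -0.3]
```

Request:
play_rows(
  xyz=[
    [-2,-1,7],
    [-2,-1,17],
    [-2,-1,27],
    [-2,-1,37],
    [-2,-1,47],
    [-2,-1,55],
    [-2,-1,58],
    [-2,-1,58],
    [-2,-1,58],
    [-2,-1,58],
  ],
  rot=[
    [0,0,0],
    [0,0,0],
    [0,0,0],
    [0,0,0],
    [0,0,0],
    [0,0,0],
    [0,0,0],
    [0,0,0],
    [0,0,0],
    [0,0,0],
  ],
  grip=[0.9,0.9,0.9,0.9,0.9,0.9,0.9,0.9,0.7,0.5],
)

```text
time_s: 5.25
eef_pos: [0.5495, -0.2914, 0.0578]
eef_rot: [0.0, 0.658, 0.753, -0.0]
wrist_force: [-2.3, -0.1, 6.9]
opening: 0.51
grasp_force: 18.6
```

Request:
play_rows(
  xyz=[
    [0,0,0],
    [0,0,0],
    [0,0,0],
    [0,0,0],
    [0,0,0],
    [0,0,0],
    [0,0,0],
    [0,0,0],
    [0,0,-2],
    [0,0,-5],
  ],
  rot=[
    [0,0,0],
    [0,0,0],
    [0,0,0],
    [0,0,0],
    [0,0,0],
    [0,0,0],
    [0,0,0],
    [0,0,0],
    [0,0,0],
    [0,0,0],
  ],
  grip=[0.45,0.4,0.35,0.3,0.3,0.3,0.3,0.3,0.3,0.3],
)

```text
time_s: 6.5
eef_pos: [0.5489, -0.2908, 0.0618]
eef_rot: [-0.001, 0.658, 0.753, 0.0]
wrist_force: [0.5, -0.8, 0.5]
opening: 0.499
grasp_force: 60.8
```

Run:
```python
from h import *
need(.593,.099,.20,.13)
c=grab('scene');im2=c['color'][190:290,170:290]
cv2.imwrite('pics/b.png',cv2.resize(im2,None,fx=4,fy=4)[:,:,::-1])
```

```text
t 6.5 pos [ 0.5489 -0.2908  0.0618] d mm [ 380.6   95.6 -137.9] rot [-0.001 -0.001  0.004] grip 0.499 60.8 F [ 0.5 -0.8  0.5]
```

View pics/b.png

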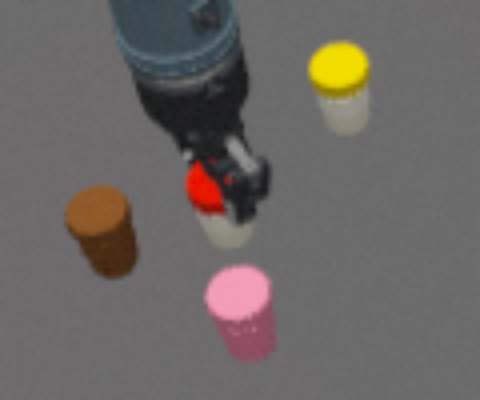

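The jar's cap is held between the fingers (about (225,190)), with the opening at 0.50 and the neighbours untouched. Lifting and carrying to above pocket_d.

Request:
play_rows(
  xyz=[
    [0,0,-12],
    [0,0,-32],
    [0,0,-57],
    [5,0,-80],
    [20,5,-100],
    [45,12,-118],
    [80,20,-118],
    [120,30,-118],
    [160,40,-118],
    [200,50,-118],
  ],
  rot=[
    [0,0,0],
    [0,0,0],
    [0,0,0],
    [0,0,0],
    [0,0,0],
    [0,0,0],
    [0,0,0],
    [0,0,0],
    [0,0,0],
    [0,0,0],
  ],
  grip=[0.3,0.3,0.3,0.3,0.3,0.3,0.3,0.3,0.3,0.3],
)

```text
time_s: 7.8
eef_pos: [0.5723, -0.0841, 0.1814]
eef_rot: [0.0, 0.658, 0.753, 0.0]
wrist_force: [0.1, 0.3, -0.6]
opening: 0.498
grasp_force: 60.8
```

Request:
play_rows(
  xyz=[
    [40,10,0],
    [80,20,0],
    [115,29,0],
    [145,37,0],
    [165,42,0],
    [175,44,0],
    [180,46,0],
    [180,46,0],
    [180,46,0],
    [180,46,0],
  ],
  rot=[
    [0,0,0],
    [0,0,0],
    [0,0,0],
    [0,0,0],
    [0,0,0],
    [0,0,0],
    [0,0,0],
    [0,0,0],
    [0,0,0],
    [0,0,0],
  ],
  grip=[0.3,0.3,0.3,0.3,0.3,0.3,0.3,0.3,0.3,0.3],
)

```text
time_s: 9.05
eef_pos: [0.5937, 0.0976, 0.1802]
eef_rot: [-0.0, 0.659, 0.753, -0.0]
wrist_force: [0.0, 0.1, -0.7]
opening: 0.498
grasp_force: 60.8
```

Run:
```python
from h import *
need(.593,.099,.063,.13)
c=grab('top');s=grab('scene')
im=c['color'][180:280,220:340];im2=s['color'][120:220,280:400]
cv2.imwrite('pics/c.png',cv2.resize(np.hstack([im,im2]),None,fx=3.3,fy=3.3)[:,:,::-1])
for k in (c,s):
    for b in blobs(k,masks(k)['red'],.073,20): print(b)
```

```text
t 9.05 pos [0.5937 0.0976 0.1802] d mm [  1.5  -0.5 117.2] rot [-0.     0.     0.003] grip 0.498 60.8 F [ 0.   0.1 -0.7]
(np.int32(273), array([343.2, 155.4]), array([335, 146,  18,  20], dtype=int32), array([ 0.7717, -0.0859,  0.073 ]))
(np.int32(79), array([257. , 237.7]), array([254, 232,   8,  12], dtype=int32), array([0.4997, 0.1941, 0.073 ]))
(np.int32(135), array([340.3, 165.5]), array([335, 159,  12,  14], dtype=int32), array([0.5009, 0.1612, 0.073 ]))
(np.int32(131), array([367.1, 174.3]), array([361, 169,  13,  12], dtype=int32), array([0.5825, 0.2121, 0.073 ]))
(np.int32(139), array([324.5, 177.5]), array([318, 172,  14,  12], dtype=int32), array([0.5183, 0.0861, 0.073 ]))
(np.int32(335), array([322.8, 252.2]), array([312, 243,  23,  19], dtype=int32), array([ 0.7613, -0.0804,  0.073 ]))
(np.int32(184), array([322.7, 268.6]), array([314, 263,  19,  13], dtype=int32), array([ 0.8067, -0.1106,  0.073 ]))
```

View pics/c.png

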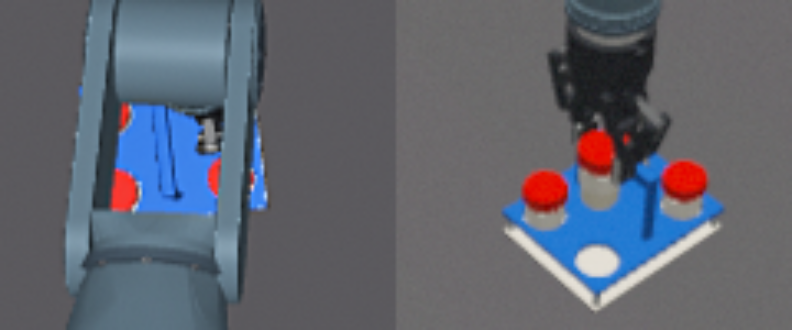

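The jar (right half, about (600,170)) hangs above the rack on the pocket_d side, and the hole shows at (597,262). I'll cross-check the hole centre from the clear pictures before lowering.

Run:
```python
from h import *
for n,roi in(('top',(200,225,275,302)),('scene',(190,208,328,352))):
    c=grab(n)
    if n=='top': c['color']=cv2.imread('pics/top0.png')[:,:,::-1].copy()
    r0,r1,c0,c1=roi;g=c['color'].astype(int);m=np.zeros(g.shape[:2],bool)
    m[r0:r1,c0:c1]=(g.min(2)>150)[r0:r1,c0:c1]
    cs,_=cv2.findContours(m.astype(np.uint8),cv2.RETR_EXTERNAL,cv2.CHAIN_APPROX_NONE)
    for k in cs:
        if len(k)>12: e=cv2.fitEllipse(k);print(n,e,cv2.contourArea(k),onplane(c,e[0],.032).round(4))
need(.593,.099,.063,.13)
```

```text
top ((287.7065124511719, 210.09666442871094), (11.895853042602539, 12.450373649597168), 10.91141414642334) 114.5 [[0.5933 0.0985 0.032 ]]
scene ((348.5794372558594, 205.50531005859375), (3.3355889320373535, 7.901892185211182), 65.5419921875) 13.5 [[0.6323 0.1043 0.032 ]]
scene ((331.4803161621094, 203.84524536132812), (3.5171220302581787, 12.254995346069336), 129.7273712158203) 27.0 [[0.5964 0.0619 0.032 ]]
scene ((340.4538269042969, 198.81768798828125), (8.577592849731445, 12.701193809509277), 91.31556701660156) 83.5 [[0.5945 0.0986 0.032 ]]
t 9.25 pos [0.5937 0.098  0.1803] d mm [  1.1  -0.5 117.3] rot [-0.     0.     0.004] grip 0.5 60.8 F [-0.2  0.5 -1.3]
```

Request:
play_rows(
  xyz=[
    [1,0,8],
    [1,0,22],
    [1,0,37],
    [1,0,52],
    [1,0,65],
    [1,0,75],
    [1,0,83],
    [1,0,90],
    [1,0,97],
    [1,0,102],
  ],
  rot=[
    [0,0,0],
    [0,0,0],
    [0,0,0],
    [0,0,0],
    [0,0,0],
    [0,0,0],
    [0,0,0],
    [0,0,0],
    [0,0,0],
    [0,0,0],
  ],
  grip=[0.3,0.3,0.3,0.3,0.3,0.3,0.3,0.3,0.3,0.3],
)

```text
time_s: 10.5
eef_pos: [0.5936, 0.0992, 0.078]
eef_rot: [0.0, 0.658, 0.753, 0.0]
wrist_force: [0.5, -0.3, -0.6]
opening: 0.497
grasp_force: 60.8
```

Run:
```python
from h import *
need(.5935,.0987,.063,.13)
s=grab('scene');im2=s['color'][130:220,290:400]
cv2.imwrite('pics/d.png',cv2.resize(im2,None,fx=5,fy=5)[:,:,::-1])
```

```text
t 10.5 pos [0.5936 0.0992 0.078 ] d mm [-0.5 -0.1 15. ] rot [0.    0.    0.004] grip 0.497 60.8 F [ 0.5 -0.3 -0.6]
```

View pics/d.png

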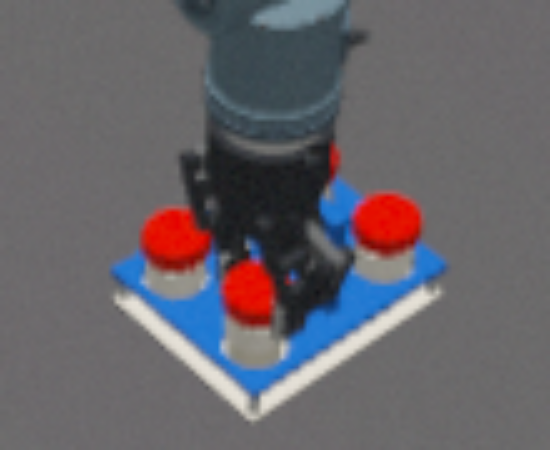

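The jar's foot has entered the hole (about (255,350)) with no contact force. Lowering gently to the floor.

Request:
play_rows(
  xyz=[
    [0,0,2],
    [0,0,4],
    [0,0,6],
    [0,0,8],
    [0,0,10],
    [0,0,11],
    [0,0,12],
    [0,0,13],
    [0,0,13],
    [0,0,13],
  ],
  rot=[
    [0,0,0],
    [0,0,0],
    [0,0,0],
    [0,0,0],
    [0,0,0],
    [0,0,0],
    [0,0,0],
    [0,0,0],
    [0,0,0],
    [0,0,0],
  ],
  grip=[0.3,0.3,0.3,0.3,0.3,0.3,0.3,0.3,0.3,0.3],
)

```text
time_s: 11.8
eef_pos: [0.5936, 0.0992, 0.0654]
eef_rot: [0.0, 0.658, 0.753, 0.0]
wrist_force: [-1.4, 0.0, -1.2]
opening: 0.502
grasp_force: 60.8
```

Request:
play_rows(
  xyz=[
    [0,0,0.5],
    [0,0,0.5],
    [0,0,1],
    [0,0,1],
    [0,0,1.5],
    [0,0,1.5],
    [0,0,2],
    [0,0,2],
    [0,0,2],
    [0,0,2],
  ],
  rot=[
    [0,0,0],
    [0,0,0],
    [0,0,0],
    [0,0,0],
    [0,0,0],
    [0,0,0],
    [0,0,0],
    [0,0,0],
    [0,0,0],
    [0,0,0],
  ],
  grip=[0.3,0.3,0.3,0.3,0.3,0.3,0.3,0.3,0.3,0.3],
)

```text
time_s: 13.05
eef_pos: [0.5936, 0.0992, 0.0633]
eef_rot: [0.0, 0.658, 0.753, -0.0]
wrist_force: [0.5, -0.2, -0.8]
opening: 0.504
grasp_force: 60.8
```

Request:
play_rows(
  xyz=[
    [0,0,0.3],
    [0,0,0.3],
    [0,0,0.6],
    [0,0,0.6],
    [0,0,0.9],
    [0,0,0.9],
    [0,0,1.2],
    [0,0,1.2],
    [0,0,1.2],
    [0,0,1.2],
  ],
  rot=[
    [0,0,0],
    [0,0,0],
    [0,0,0],
    [0,0,0],
    [0,0,0],
    [0,0,0],
    [0,0,0],
    [0,0,0],
    [0,0,0],
    [0,0,0],
  ],
  grip=[0.3,0.3,0.3,0.3,0.3,0.3,0.3,0.3,0.3,0.3],
)

```text
time_s: 14.3
eef_pos: [0.5937, 0.0992, 0.063]
eef_rot: [0.0, 0.658, 0.753, 0.0]
wrist_force: [-4.2, -0.4, 8.7]
opening: 0.502
grasp_force: 61.6
```

Contact felt (about 9 N), so the jar is on the floor. Opening a little and rising straight up.

Request:
play_rows(
  xyz=[
    [0,0,0],
    [0,0,0],
    [0,0,0],
    [0,0,0],
    [0,0,0],
    [0,0,-5],
    [0,0,-15],
    [0,0,-30],
    [0,0,-50],
    [0,0,-75],
  ],
  rot=[
    [0,0,0],
    [0,0,0],
    [0,0,0],
    [0,0,0],
    [0,0,0],
    [0,0,0],
    [0,0,0],
    [0,0,0],
    [0,0,0],
    [0,0,0],
  ],
  grip=[0.54,0.6,0.66,0.7,0.7,0.7,0.7,0.7,0.7,0.7],
)

```text
time_s: 15.55
eef_pos: [0.5936, 0.0992, 0.1389]
eef_rot: [0.0, 0.658, 0.753, 0.0]
wrist_force: [-0.1, 0.6, -0.1]
opening: 0.699
grasp_force: 0.0
```

Run:
```python
from h import *
need(.546,.1505,.19,1.70)
s=grab('scene');im2=s['color'][130:220,290:400]
cv2.imwrite('pics/e.png',cv2.resize(im2,None,fx=5,fy=5)[:,:,::-1])
for b in blobs(s,masks(s)['red'],.073,20): print(b)
```

```text
t 15.55 pos [0.5936 0.0992 0.1389] d mm [ 57.2 -40.3 -51.2] rot [ 0.     0.    -1.566] grip 0.699 0.0 F [-0.1  0.6 -0.1]
(np.int32(132), array([367.1, 174.2]), array([361, 169,  13,  12], dtype=int32), array([0.5823, 0.2121, 0.073 ]))
(np.int32(138), array([324.6, 177.4]), array([318, 172,  14,  12], dtype=int32), array([0.5182, 0.0862, 0.073 ]))
(np.int32(136), array([340.9, 191.5]), array([335, 186,  13,  12], dtype=int32), array([0.5983, 0.0958, 0.073 ]))
(np.int32(335), array([322.8, 252.2]), array([312, 243,  23,  19], dtype=int32), array([ 0.7613, -0.0804,  0.073 ]))
(np.int32(183), array([322.7, 268.6]), array([314, 263,  19,  13], dtype=int32), array([ 0.8067, -0.1107,  0.073 ]))
```

View pics/e.png

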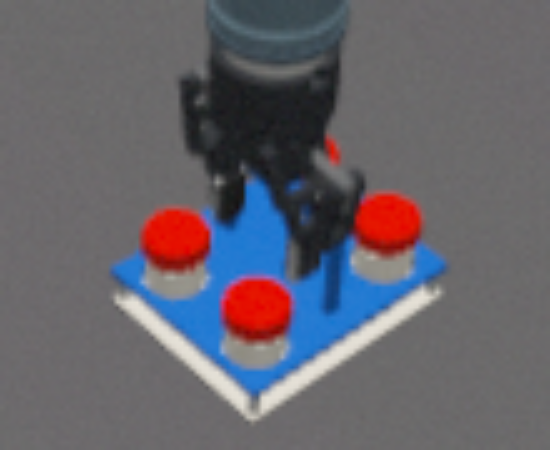

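All four caps sit at the same height; the new jar at (258,325) is seated upright and the rack hasn't moved. Rising, turning a quarter turn and going above the handle.

Request:
play_rows(
  xyz=[
    [0,0,-15],
    [0,0,-40],
    [0,0,-60],
    [0,0,-70],
    [10,-7,-70],
    [20,-14,-70],
    [30,-21,-70],
    [40,-28,-70],
    [50,-35,-70],
    [57,-40,-70],
  ],
  rot=[
    [0,0,0],
    [0,0,-0.15],
    [0,0,-0.32],
    [0,0,-0.5],
    [0,0,-0.68],
    [0,0,-0.86],
    [0,0,-1.04],
    [0,0,-1.22],
    [0,0,-1.4],
    [0,0,-1.566],
  ],
  grip=[0.7,0.7,0.7,0.7,0.6,0.6,0.6,0.6,0.6,0.6],
)

```text
time_s: 16.85
eef_pos: [0.5456, 0.1507, 0.2072]
eef_rot: [-0.0, -0.067, 0.998, 0.0]
wrist_force: [0.4, -0.5, -0.5]
opening: 0.599
grasp_force: 0.0
```

Request:
play_rows(
  xyz=[
    [0,0,0],
    [0,0,0],
    [0,0,8],
    [0,0,16],
    [0,0,24],
    [0,0,32],
    [0,0,40],
    [0,0,45],
    [0,0,45],
    [0,0,45],
  ],
  rot=[
    [0,0,0],
    [0,0,0],
    [0,0,0],
    [0,0,0],
    [0,0,0],
    [0,0,0],
    [0,0,0],
    [0,0,0],
    [0,0,0],
    [0,0,0],
  ],
  grip=[0.6,0.6,0.6,0.6,0.6,0.6,0.6,0.6,0.6,0.6],
)

```text
time_s: 18.1
eef_pos: [0.5465, 0.1504, 0.1624]
eef_rot: [0.0, -0.065, 0.998, -0.0]
wrist_force: [-0.0, -0.3, 0.1]
opening: 0.6
grasp_force: 0.0
```

Run:
```python
from h import *
need(.546,.151,.108,1.70)
s=grab('scene');im=s['color'][110:220,280:400]
t=grab('top');im2=t['color'][180:290,220:340]
cv2.imwrite('pics/f.png',cv2.resize(np.hstack([im,im2]),None,fx=3.3,fy=3.3)[:,:,::-1])
```

```text
t 18.1 pos [0.5465 0.1504 0.1624] d mm [ 0.5  0.7 54.4] rot [-0.     0.001  0.   ] grip 0.6 0.0 F [-0.  -0.3  0.1]
```

View pics/f.png

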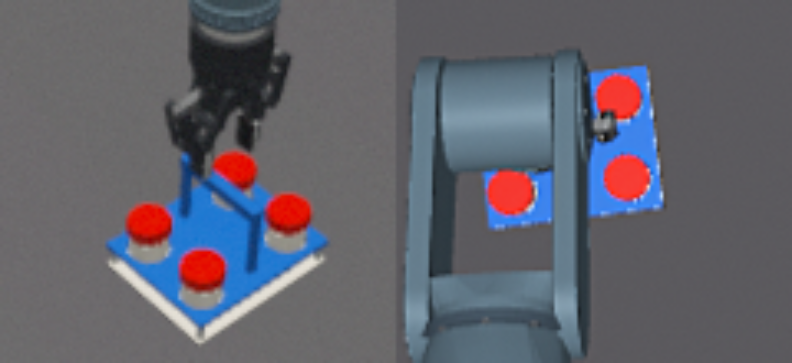

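The gripper straddles the handle bar (left half, bar from (185,160) to (260,210)) and all four jars are seated. Descending and gripping.

Request:
play_rows(
  xyz=[
    [0,0,6],
    [0,0,14],
    [0,0,22],
    [0,0,30],
    [0,0,38],
    [0,1,46],
    [0,1,52],
    [0,1,54],
    [0,1,54],
    [0,1,54],
  ],
  rot=[
    [0,0,0],
    [0,0,0],
    [0,0,0],
    [0,0,0],
    [0,0,0],
    [0,0,0],
    [0,0,0],
    [0,0,0],
    [0,0,0],
    [0,0,0],
  ],
  grip=[0.6,0.6,0.6,0.6,0.6,0.6,0.6,0.6,0.6,0.6],
)

```text
time_s: 19.45
eef_pos: [0.5465, 0.1514, 0.1085]
eef_rot: [0.0, -0.065, 0.998, 0.0]
wrist_force: [0.8, 1.1, -0.3]
opening: 0.604
grasp_force: 0.0
```

Request:
play_rows(
  xyz=[
    [0,0,0],
    [0,0,0],
    [0,0,0],
    [0,0,0],
    [0,0,0],
    [0,0,0],
    [0,0,0],
    [0,0,0],
    [0,0,0],
    [0,0,0],
  ],
  rot=[
    [0,0,0],
    [0,0,0],
    [0,0,0],
    [0,0,0],
    [0,0,0],
    [0,0,0],
    [0,0,0],
    [0,0,0],
    [0,0,0],
    [0,0,0],
  ],
  grip=[0.5,0.42,0.36,0.3,0.25,0.2,0.15,0.1,0.0,0.0],
)

```text
time_s: 20.7
eef_pos: [0.5464, 0.1512, 0.1083]
eef_rot: [0.0, -0.065, 0.998, -0.0]
wrist_force: [-0.6, -3.5, 3.0]
opening: 0.154
grasp_force: 59.2
```

Gripped (0.154 × 85 mm ≈ 13 mm, matching the bar). Lifting slowly, at most 8 mm per row.

Request:
play_rows(
  xyz=[
    [0,0,0],
    [0,0,-1],
    [0,0,-3],
    [0,0,-6],
    [0,0,-10],
    [0,0,-15],
    [0,0,-20],
    [0,0,-25],
    [0,0,-30],
    [0,0,-35],
  ],
  rot=[
    [0,0,0],
    [0,0,0],
    [0,0,0],
    [0,0,0],
    [0,0,0],
    [0,0,0],
    [0,0,0],
    [0,0,0],
    [0,0,0],
    [0,0,0],
  ],
  grip=[0,0,0,0,0,0,0,0,0,0],
)

```text
time_s: 21.95
eef_pos: [0.5462, 0.1514, 0.1435]
eef_rot: [0.0, -0.065, 0.998, 0.0]
wrist_force: [0.4, 0.4, -4.9]
opening: 0.154
grasp_force: 58.4
```

Request:
play_rows(
  xyz=[
    [0,0,-6],
    [0,0,-13],
    [0,0,-20],
    [0,0,-28],
    [0,0,-36],
    [0,0,-44],
    [0,0,-52],
    [0,0,-58],
    [0,0,-62],
    [0,0,-65],
  ],
  rot=[
    [0,0,0],
    [0,0,0],
    [0,0,0],
    [0,0,0],
    [0,0,0],
    [0,0,0],
    [0,0,0],
    [0,0,0],
    [0,0,0],
    [0,0,0],
  ],
  grip=[0,0,0,0,0,0,0,0,0,0],
)

```text
time_s: 23.2
eef_pos: [0.5461, 0.1514, 0.2082]
eef_rot: [-0.0, -0.065, 0.998, 0.0]
wrist_force: [-0.0, 0.1, -5.7]
opening: 0.154
grasp_force: 58.4
```

Run:
```python
from h import *
need(.5464,.1512,.2083,1.70)
s=grab('scene');im=s['color'][80:210,270:430]
cv2.imwrite('pics/g.png',cv2.resize(im,None,fx=4,fy=4)[:,:,::-1])
for b in blobs(s,masks(s)['red'],.173,20): print(b)
```

```text
t 23.2 pos [0.5461 0.1514 0.2082] d mm [-0.3 -0.2 -0.1] rot [ 0. -0. -0.] grip 0.154 58.4 F [-0.   0.1 -5.7]
(np.int32(34), array([357.2, 139.6]), array([355, 136,   5,   8], dtype=int32), array([0.5145, 0.2131, 0.173 ]))
(np.int32(149), array([370.2, 152. ]), array([364, 146,  14,  13], dtype=int32), array([0.5832, 0.213 , 0.173 ]))
(np.int32(150), array([325.4, 155.1]), array([319, 149,  14,  13], dtype=int32), array([0.5185, 0.0877, 0.173 ]))
(np.int32(145), array([342.5, 169.5]), array([336, 164,  14,  12], dtype=int32), array([0.5991, 0.0963, 0.173 ]))
(np.int32(336), array([322.9, 252.2]), array([312, 243,  23,  19], dtype=int32), array([ 0.8174, -0.1181,  0.173 ]))
(np.int32(183), array([322.7, 268.6]), array([314, 263,  19,  13], dtype=int32), array([ 0.8584, -0.1456,  0.173 ]))
```

View pics/g.png

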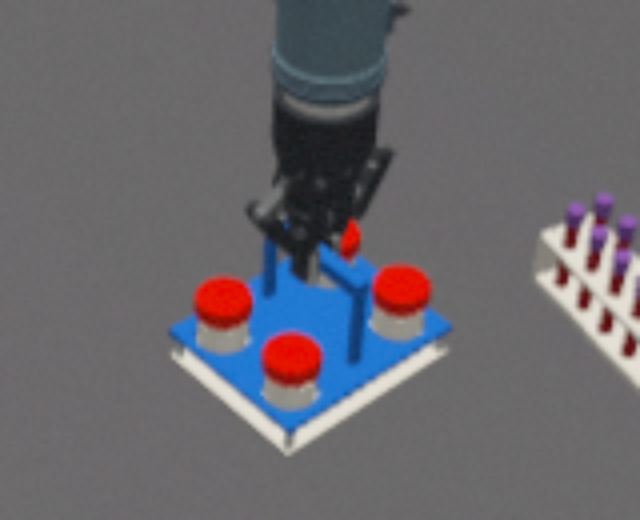

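The rack is 100 mm up and level: on the raised plane the visible caps project within 2 mm of their earlier positions. All four jars are seated. Holding still for 2.5 s.

Request:
play_rows(
  xyz=[
    [0,0,0],
    [0,0,0],
    [0,0,0],
    [0,0,0],
    [0,0,0],
    [0,0,0],
    [0,0,0],
    [0,0,0],
    [0,0,0],
    [0,0,0],
  ],
  rot=[
    [0,0,0],
    [0,0,0],
    [0,0,0],
    [0,0,0],
    [0,0,0],
    [0,0,0],
    [0,0,0],
    [0,0,0],
    [0,0,0],
    [0,0,0],
  ],
  grip=[0,0,0,0,0,0,0,0,0,0],
)

```text
time_s: 24.5
eef_pos: [0.5462, 0.1514, 0.2081]
eef_rot: [-0.0, -0.065, 0.998, -0.0]
wrist_force: [-0.3, 0.6, -5.9]
opening: 0.151
grasp_force: 58.4
```

Request:
play_rows(
  xyz=[
    [0,0,0],
    [0,0,0],
    [0,0,0],
    [0,0,0],
    [0,0,0],
    [0,0,0],
    [0,0,0],
    [0,0,0],
    [0,0,0],
    [0,0,0],
  ],
  rot=[
    [0,0,0],
    [0,0,0],
    [0,0,0],
    [0,0,0],
    [0,0,0],
    [0,0,0],
    [0,0,0],
    [0,0,0],
    [0,0,0],
    [0,0,0],
  ],
  grip=[0,0,0,0,0,0,0,0,0,0],
)

```text
time_s: 25.75
eef_pos: [0.5462, 0.1514, 0.2081]
eef_rot: [-0.0, -0.065, 0.998, 0.0]
wrist_force: [-0.2, -0.0, -5.3]
opening: 0.154
grasp_force: 58.4
```

Run:
```python
from h import *
need(.5464,.1512,.2083,1.70)
s=grab('scene')
for b in blobs(s,masks(s)['red'],.173,20)[:4]: print(b[1],b[3])
print(ctrl.hand_in())
```

```text
t 25.75 pos [0.5462 0.1514 0.2081] d mm [-0.2 -0.2 -0.2] rot [ 0. -0. -0.] grip 0.154 58.4 F [-0.2 -0.  -5.3]
[357.1 140. ] [0.5157 0.2119 0.173 ]
[370.2 152. ] [0.5834 0.213  0.173 ]
[325.4 155.1] [0.5185 0.0877 0.173 ]
[342.5 169.4] [0.5991 0.0965 0.173 ]
the job is handed in; nothing more can be done
None
```

The job is handed in at about 26 s: jar_d was set down in pocket_d and released, and the rack is held level and still about 10 cm up by its handle with all four red-capped jars seated; nothing else was touched.

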